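Release the locked pod drawer with the rod

ROBOT

A 7-joint arm with a two-finger parallel gripper is mounted at the origin on the work surface. World frame = base frame: x ahead of the robot, y to its left, z up, the work surface at z = 0. Lengths are in mm, angles in rad, forces in N, time in s.
With the tool pointing down it reaches from about 400 to 875 mm from the base axis. Payload 4.4 kg.
Tool frame: the origin (TCP) lies at the very end of the fingers, on their centre line; the grasp point (between the pads) lies 19 mm behind it; z points along the fingers, y is the direction in which the jaws open and shut (so a half turn about z gives the same grasp; the last joint's range is limited). The gripper opens to 85 mm and grips with 20 to 120 N. Pads are 22 mm wide; open, the fingers measure 114 mm over their backs; the gripper's body (76 mm by 85 mm) begins 54 mm behind the grasp point. The pads swing forward as they close: fully open they stand 13 mm farther back than shut.
Start: joints at [-1.172, 0.628, 0.038, 1.517, -0.027, 0.996, -0.02], TCP at [291.338, 581.068, 231.313] pointing down, gripper open.
Joint ranges: [-3.06, 3.06], [-0.37, 2.12], [-1.25, 1.32], [0.18, 2.47], [-1.1, 4.24], [0.23, 1.98], [-2.94, 2.94]. Speed limits (rad/s): [2.57, 2.57, 3.14, 3.14, 3.14, 3.14, 3.14].

INTERFACE

Orientations are given as [roll, pitch, yaw] about the fixed x, y, z axes, in that order (R = Rz(yaw) Ry(pitch) Rx(roll)).
In Python, from cell import ctrl gives the robot as it stands.
- The arm moves only by the shell command python3 -m crank 'ROWS' [OPENING]. ROWS is JSON, a list that holds one entry, the list of rows, each a list of 6 numbers: the shift along the tool's x, y, z in units of 30 mm (1.0 is 30 mm), then the turn, a rotation vector about the tool's x, y, z in units of 6 degrees (1.0 is 6 degrees). In form: [[[tx, ty, tz, rx, ry, rz], ...]]. A call has 1 to 12 rows; each row shifts and turns the pose as measured when the row begins, along the tool's axes as they then stand; what a row does not reach is not made up. A row lasts 1/12 s, in which the tool goes at most 41.7 mm and 7.16 degrees, less where a joint would pass 70% of its speed; a pose out of reach is approached as far as the arm can. A call is refused whole if a number of a shift passes 1 or a number of a turn 1, either way. A call with a gripper value outside its range is refused whole. OPENING is the gripper command: -1 is fully open, 1 is shut, values between are in proportion, set as the call begins (- or left out, the last holds). The fingers move at their own pace and stop on an object; the grip force is fixed at half the most. Time passes only in rows, so rows that do not move let the fingers close. It gives the time, the measured TCP pose, the force and the opening at its end, in the units of the state.
- ctrl.read_state(): the state, without advancing time (a new reading comes with each control period).
- ctrl.get_image(name): name is "side" or "top" or "wrist"; returns a dict with "color" (400x640x3 uint8, red, green, blue), "depth" (400x640 float32, mm along the optical axis (not along the pixel's ray), 0 where there is no reading), "camera_matrix" (3x3 intrinsics, pixels), "R" (3x3) and "t" (3): a world point X has camera coordinates R X + t. Camera axes: x right, y down, z forward; pixel columns grow to the right and rows downward; lengths in mm; the calibration is good to about 2 mm. A picture is of the moment at which its call begins.
- ctrl.finish_job(): hands the job in, once; it reports no verdict.
Trained networks look in a picture, given as the dict that the camera call returned (one of the last four; its "shot" number tells which), for a name from the list of things; names that differ only in an ending like _2 or _b are one class to them, and where a whole thing is asked for, a point or a joint stands for the part that bears it (a point fixed in the world has none). Each returns a list of dicts, best first, with "conf" (0 to 1); they miss things now and then, are a little off and sometimes report something else, mostly with a low value. They report only what shows in the picture. A call takes as long as a camera call. They do not tell look-alikes from the thing itself.
- ctrl.search_frame(query, picture): "extent" ([centre column, centre row, width, height] in pixels, round what is visible of it).
The state is a dict: "clock": time; "qpos": joint angles; "qd": joint speeds; "tau": joint torques, N m; "eef_pos": TCP position; "tool_rot": TCP orientation; "force": force on the tool from outside, world axes, zero at the start; "torque": the same for the moment, N m; "width": finger opening in mm.
Only numpy, scipy, OpenCV 4.12 (cv2) and the standard library are available. Lean on these libraries where they do the work, as an engineer would, in place of code of your own. Each camera call takes 0.05 s, during which the arm holds its last target. There are 200 camera calls.

TASK

The coffee-pod drawer under the white top is locked. Take the release rod from its wooden stand, push it straight down through the small hole in the drawer unit's top until you feel the hidden spring latch has been pressed in far enough to trip, without forcing it, then put the rod fully home and upright in its stand and pull the drawer all the way open. Leave everything else on the counter where it is.

Things in the scene. Friction and masses are not known exactly. Their poses are not given: they have to be found in the camera images.
- box: White drawer unit (all sizes in mm), 180 deep (x) x 220 wide (y) x 100 high, fixed; origin at the centre of its underside, front (drawer) to its own -x, z up; flat top 6 thick. Hidden below the release hole is a latch's flat 30 x 32 trip plate on a spring: it yields straight down from about 2 N, then 4.5 N more per mm, up to 7 mm. More than 23 N between rod and unit harms it.
- hole (a point): Centre of the mouth of the release hole in the unit's top face (100 above the counter; x -20, y +45 in the unit's frame). Vertical round hole, 10 in diameter with 2 chamfer, 6 deep, then a closed chamber. The hidden trip plate waits 15 to 41 below this point, different every time, its place to be found by feel. Pressed 3 mm in (about 15.5 N) it trips: press to 17 to 21 N.
- drawer (a joint): Opening of the drawer in m: 0 closed, 0.070 fully open at its stop; it slides along the unit's own -x. Locked, it gives no more than 3 mm. A tripped latch stays tripped when the rod is withdrawn, but gives no sign and the drawer does not move by itself: it must be pulled, with 1 to 3 N, and stays where it is left.
- handle (a point): Middle of the drawer's brass bar handle: round bar 11 thick, 110 long along the unit's y, its axis 45 in front of the drawer's face, 30 below the unit's top (70 above the counter), free above and below; 39 of room between bar and face. The point moves with the drawer.
- rod: Release rod, upright in its stand at the start: origin at the centre of the underside of its collar, z up along the rod. Above the origin: steel collar 22 across and 4 thick, then a square wooden handle 14 x 14 (sides along its x and y), from 4 to 54 above the origin. Below it: round steel shaft 6 in diameter, ball-ended, 65 long. 40 to 85 g. Home: collar resting on the stand's top.
- rod_tip (a point): Lower end of the rod's shaft, 65 below the rod's origin.
- stand: Wooden block 70 x 70 x 80 high, fixed to the counter; origin at the centre of its underside, z up. It stands on one side of the drawer unit, left or right.
- stand_hole (a point): Centre of the mouth of the vertical hole in the stand's top face (80 above the counter), 12 in diameter with 2 chamfer, 72 deep; the rod lives in it.
- canister: Bystander: glass jar with steel lid, 84 across, 100 high, origin at the centre of its underside; on the other side of the drawer unit from the stand.
- mug: Bystander: white mug, 82 across, 95 high, origin under its centre.
- syrup_a: Bystander: amber pump bottle, 72 across, 250 high, origin under its centre.
- syrup_b: Bystander: green pump bottle, 72 across, 250 high, origin under its centre.
- can: Bystander: food can, 74 across, 110 high, origin under its centre.
- tin: Bystander: small grey tin, 56 across, 42 high, on the rear right of the drawer unit's top; origin under its centre.
- spoon: Bystander: spoon 150 long lying on the counter near the robot.
Not all that is in view belongs to the job. Of the things that look like the rod, the smaller one is meant. What is shaped like the stand but orange is not meant.

How it is judged:
By the outcome, as a careful person would: the job done as asked, in the order asked, and still so for the second after the job is handed in, with the robot touching nothing.
It also fails if it takes over 69 s, if anything falls off the work surface, if the arm or the gripper's body presses on something with over 40 N, if the wrist force passes 120 N, or if a joint passes its speed limit or range.

## Working session

There is one attempt and no reset: what is moved stays moved. The work goes in short steps, Python scripts to look and compute and a shell command to move; the robot and the scene stay as the last step left them, time stands still between calls to the robot, and variables do not carry over. Pictures are saved under pics/ and viewed, about 8 in all and at most 12, crops included, and the job is handed in when it is done.

```bash
ls; mkdir -p pics
cat > h.py <<'E'
import numpy as np, cv2
from cell import ctrl
from scipy.spatial.transform import Rotation as Ro
def save(im,name,crop=None,scale=1):
    c=im["color"][:,:,::-1]
    if crop: c=c[crop[1]:crop[3],crop[0]:crop[2]]
    if scale!=1: c=cv2.resize(c,None,fx=scale,fy=scale,interpolation=cv2.INTER_CUBIC)
    cv2.imwrite("pics/"+name,np.ascontiguousarray(c))
def atz(im,u,v,z):
    "world point on plane z along pixel ray"
    K,R,t=im["camera_matrix"],im["R"],np.array(im["t"]); o=-R.T@t
    d=R.T@np.linalg.inv(K)@np.array([u,v,1.]); return o+d*(z-o[2])/d[2]
def proj(im,X):
    p=im["camera_matrix"]@(im["R"]@np.array(X,float)+im["t"]); return p[:2]/p[2]
def cloud(im):
    K,R,t=im["camera_matrix"],im["R"],np.array(im["t"]); d=im["depth"].astype(float)
    v,u=np.indices(d.shape); c=np.stack([(u-K[0,2])/K[0,0]*d,(v-K[1,2])/K[1,1]*d,d],-1)
    return (c-t)@R
def st():
    s=ctrl.read_state(); print({k:np.round(s[k],3).tolist() for k in("clock","eef_pos","tool_rot","force","width","qpos")}); return s
def go(target,yaw=None):
    "shift in tool units to reach target; turn"
    s=ctrl.read_state(); R=Ro.from_euler("xyz",s["tool_rot"]).as_matrix()
    sh=R.T@(np.array(target)-s["eef_pos"])/30
    return sh
E
python3 - <<'E'
from h import *
s=st()
a=ctrl.get_image("top");b=ctrl.get_image("side")
im=np.vstack([a["color"],b["color"]])
save(a,"top1.png");save(b,"side1.png")
for n,i in(("top",a),("side",b)):
  print(n,"cam",np.round(-i["R"].T@i["t"]),i["camera_matrix"][0,0])
  for q in("box","rod","stand","handle","canister","hole"):
    try: print(q,[(round(r["conf"],2),np.round(r["extent"]).tolist()) for r in ctrl.search_frame(q,i)][:4])
    except Exception as e: print(q,e)
E
```

```text
pics
{'clock': 0.0, 'eef_pos': [291.045, 580.514, 230.38], 'tool_rot': [-3.14, 0.0, 2.677], 'force': [0.031, 0.659, 0.046], 'width': 85.246, 'qpos': [-1.172, 0.629, 0.038, 1.518, -0.027, 0.996, -0.02]}
top cam [ 380.    9. 1093.] 379.38004444382926
box [(0.77, [307.0, 175.0, 93.0, 92.0]), (0.73, [335.0, 152.0, 23.0, 24.0])]
rod [(0.58, [214.0, 278.0, 19.0, 15.0]), (0.55, [216.0, 245.0, 16.0, 8.0])]
stand [(0.84, [222.0, 244.0, 33.0, 34.0]), (0.62, [186.0, 296.0, 33.0, 25.0])]
handle [(0.65, [303.0, 208.0, 78.0, 29.0])]
canister [(0.59, [412.0, 224.0, 37.0, 32.0])]
hole [(0.84, [307.0, 174.0, 87.0, 86.0])]
side cam [549. 742. 690.] 366.8674143899583
box [(0.6, [285.0, 225.0, 106.0, 85.0])]
rod [(0.72, [360.0, 286.0, 13.0, 27.0]), (0.58, [404.0, 289.0, 21.0, 56.0])]
stand [(0.74, [359.0, 304.0, 40.0, 50.0]), (0.74, [361.0, 284.0, 15.0, 26.0]), (0.68, [426.0, 351.0, 47.0, 55.0])]
handle [(0.79, [320.0, 229.0, 45.0, 71.0])]
canister [(0.63, [348.0, 168.0, 27.0, 37.0]), (0.27, [361.0, 304.0, 36.0, 55.0])]
hole [(0.91, [285.0, 223.0, 110.0, 89.0])]
```

View pics/top1.png

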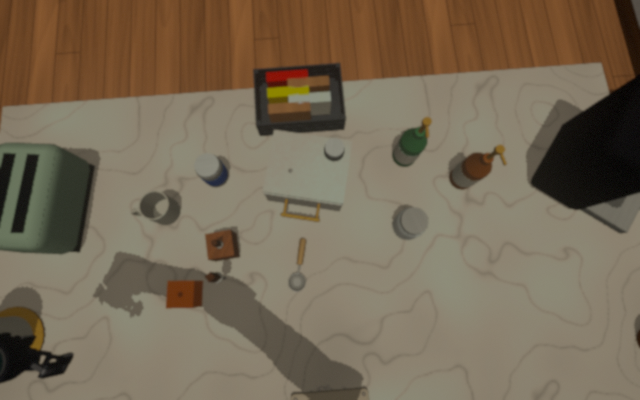

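View pics/side1.png

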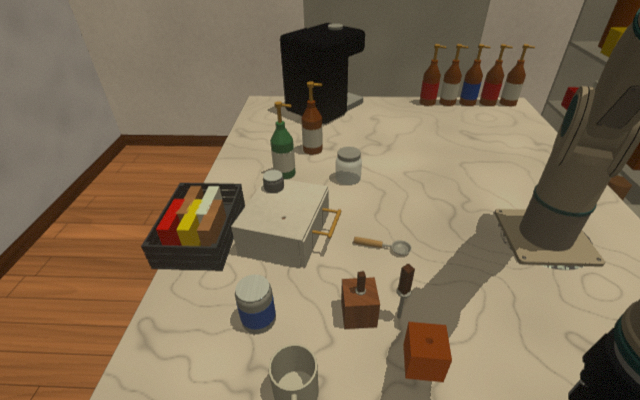

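Top view: the unit is at (307,175) with its hole near (290,170) and its handle at (300,215). The brown stand is at (222,244) and the orange stand decoy at (184,294). The rod could be either the one in the brown stand (top 216,243; side 361,284) or the larger upright one beside it (top 214,277; side 404,289). By the description it is the one in the brown stand, which I'll check in a crop.

Run:
```python
from h import *
a=ctrl.get_image("top");b=ctrl.get_image("side")
save(b,"crop1.png",(330,250,460,390),4)
for n,i in(("top",a),("side",b)):
  P=cloud(i); 
  # box top: z ~100, near
  def sel(z0,z1,x0,x1,y0,y1):
    return (i["depth"]>0)&(P[...,2]>z0)&(P[...,2]<z1)&(P[...,0]>x0)&(P[...,0]<x1)&(P[...,1]>y0)&(P[...,1]<y1)
  c=atz(i,*((307,170) if n=="top" else (285,213)),100); print(n,"box c",c)
  m=sel(92,108,c[0]-180,c[0]+180,c[1]-180,c[1]+180).astype(np.uint8)
  k,l,sts,cen=cv2.connectedComponentsWithStats(m); j=1+np.argmax(sts[1:,4]); 
  cnt=max(cv2.findContours((l==j).astype(np.uint8),0,2)[0],key=cv2.contourArea)
  q=np.array([atz(i,*p[0],100)[:2] for p in cnt],np.float32); r=cv2.minAreaRect(q); print(r, cv2.boxPoints(r).round().tolist())
  c=atz(i,*((222,241) if n=="top" else (360,290)),80); print("stand c",c)
  m=sel(72,88,c[0]-60,c[0]+60,c[1]-60,c[1]+60).astype(np.uint8)
  k,l,sts,cen=cv2.connectedComponentsWithStats(m); j=1+np.argmax(sts[1:,4])
  cnt=max(cv2.findContours((l==j).astype(np.uint8),0,2)[0],key=cv2.contourArea)
  q=np.array([atz(i,*p[0],80)[:2] for p in cnt],np.float32); r=cv2.minAreaRect(q); print(r)
  m=sel(100,150,c[0]-60,c[0]+60,c[1]-60,c[1]+60); print("rod pts",m.sum(),P[m].mean(0),P[m].max(0),P[m].min(0))
h=atz(a,290,170,100);print("hole top",h); print("hole side",atz(b,284,217,100))
for z in(70,):print("bar", atz(a,284,217,z),atz(a,318,220,z))
```

```text
top box c [683.17147788  12.20871329 100.        ]
((693.5875854492188, 10.045257568359375), (220.1307830810547, 186.456298828125), 76.64144897460938) [[577.0, -76.0], [759.0, -119.0], [810.0, 96.0], [628.0, 139.0]]
stand c [509.93288604 253.32968419  80.        ]
((502.7475280761719, 260.2164306640625), (70.84186553955078, 71.70447540283203), 5.678588390350342)
rod pts 56 [501.74880847 258.76881624 126.16640821] [510.46721933 268.46469425 138.04188206] [494.85284946 253.09328607 100.45618635]
side box c [686.32220061  42.78451823 100.        ]
((695.7723999023438, 16.043258666992188), (227.97064208984375, 186.9103546142578), 76.59657287597656) [[578.0, -73.0], [760.0, -117.0], [813.0, 105.0], [631.0, 149.0]]
stand c [504.38917017 259.71195535  80.        ]
((504.8968811035156, 266.02667236328125), (70.67338562011719, 76.382080078125), 5.957805156707764)
rod pts 131 [505.19987578 266.88548781 122.15828937] [512.77564639 272.08559556 135.94000888] [496.91600005 256.01590841 100.02701165]
hole top [686.82526737  58.42563605 100.        ]
hole side [686.80099844  58.20860338 100.        ]
bar [563.7459785   84.79167354  70.        ] [548.19539468  -7.26052748  70.        ]
```

View pics/crop1.png

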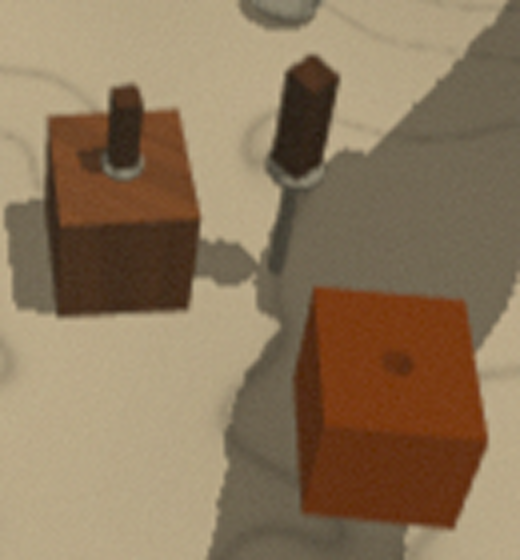

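The crop confirms it: the rod in the brown stand is the smaller one, and the one beside it is larger and bare. I'll move toward it and look with the wrist camera.

```bash
python3 -m crank '[[[-1,-0.57,0,0,0,0],[-1,-0.57,0,0,0,0],[-1,-0.57,0,0,0,0],[-1,-0.57,0,0,0,0],[-1,-0.57,0,0,0,0],[-1,-0.57,0,0,0,0],[-1,-0.57,0,0,0,0],[-1,-0.57,0,0,0,0],[-1,-0.57,0,0,0,0],[-1,-0.57,0,0,0,0],[0,0,0,0,0,0]]]' -1
python3 - <<'E'
from h import *
s=st(); w=ctrl.get_image("wrist"); save(w,"w1.png")
print(np.round(-w["R"].T@w["t"]),w["R"].round(2).tolist())
for q in("rod","stand"): print(q,[(round(r["conf"],2),np.round(r["extent"]).tolist()) for r in ctrl.search_frame(q,w)][:4])
print("predicted stand px",proj(w,[504,262,80]),proj(w,[504,262,134]))
E
```

```text
clock: 1.72
eef_pos: [489.7, 286.1, 229.4]
tool_rot: [3.137, -0.001, 2.686]
force: [0.5, -0.9, 1.2]
width: 85.6
{'clock': 1.717, 'eef_pos': [489.671, 286.099, 229.429], 'tool_rot': [3.137, -0.001, 2.686], 'force': [0.548, -0.884, 1.247], 'width': 85.556, 'qpos': [-0.602, 0.509, 0.038, 1.76, -0.029, 0.87, 0.566]}
[416. 323. 373.] [[0.44, 0.9, 0.0], [0.85, -0.42, 0.32], [0.29, -0.14, -0.95]]
rod [(0.76, [308.0, 216.0, 24.0, 40.0]), (0.71, [262.0, 134.0, 49.0, 41.0]), (0.18, [306.0, 199.0, 89.0, 97.0])]
stand [(0.9, [308.0, 200.0, 86.0, 96.0]), (0.83, [351.0, 50.0, 100.0, 94.0])]
predicted stand px [307.70766323 207.4245585 ] [304.83183175 228.2581506 ]
```

View pics/w1.png

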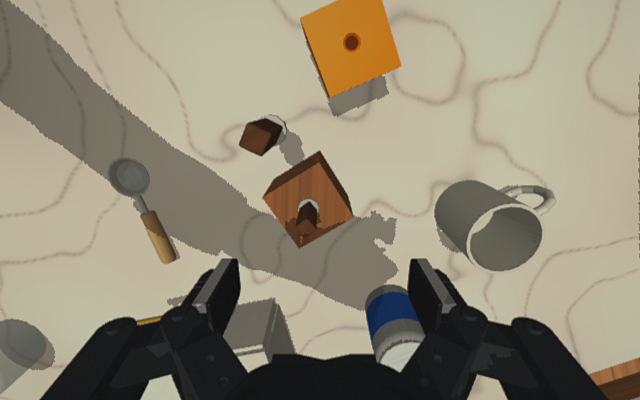

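The wrist view shows the brown stand at (308,200) with the small rod at (308,215). The larger rod is at (262,135) and the orange decoy at (351,45). I need the rod's yaw, so I'll crop closer.

Run:
```python
from h import *
w=ctrl.get_image("wrist"); save(w,"w2.png",(255,145,365,255),5)
P=cloud(w); d=w["depth"]>0
def near(z0,z1,r): return d&(P[...,2]>z0)&(P[...,2]<z1)&(np.hypot(P[...,0]-504,P[...,1]-262)<r)
m=near(128,142,30);print("top face",m.sum(),P[m].mean(0))
cnt=max(cv2.findContours(m.astype(np.uint8),0,2)[0],key=cv2.contourArea)
print(cv2.minAreaRect(np.array([atz(w,*p[0],134)[:2] for p in cnt],np.float32)))
m=near(72,86,60);cnt=max(cv2.findContours(m.astype(np.uint8),0,2)[0],key=cv2.contourArea)
print(cv2.minAreaRect(np.array([atz(w,*p[0],80)[:2] for p in cnt],np.float32)), P[m][:,2].mean())
m=d&(P[...,2]>60)&(P[...,2]<200)&(np.hypot(P[...,0]-420,P[...,1]-290)<70);print("big rod",P[m].mean(0),P[m].max(0))
```

```text
top face 273 [502.26194518 263.55608014 134.00128971]
((502.140380859375, 263.4972839355469), (15.836812973022461, 15.740545272827148), 12.550140380859375)
((502.7668762207031, 263.0258483886719), (71.83660888671875, 71.46343994140625), 5.788893699645996) 80.81586721025522
big rod [426.50503472 296.81812825 102.52596019] [489.98062791 359.51228135 163.81494619]
```

View pics/w2.png

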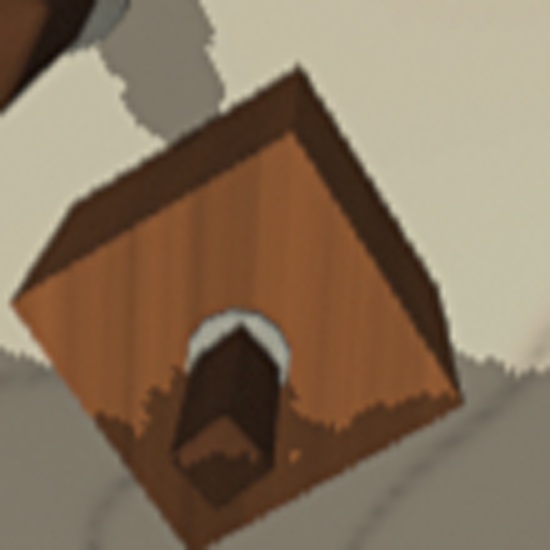

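```bash
python3 -m crank '[[[0,0,0,0,0,-1],[0,0,0,0,0,-1],[0,0,0,0,0,-1],[0,0,0,0,0,-1],[0,0,0,0,0,-1],[0,0,0,0,0,-1],[0,0,0,0,0,-0.5],[0,0,0,0,0,0]]]' -1
python3 - <<'E'
from h import *
s=st(); print(np.degrees(s["tool_rot"])); print("shift units",go([502.2,263.5,92]))
w=ctrl.get_image("wrist"); P=cloud(w);m=(w["depth"]>0)&(P[...,2]>128)&(P[...,2]<142)&(np.hypot(P[...,0]-504,P[...,1]-262)<30)
cnt=max(cv2.findContours(m.astype(np.uint8),0,2)[0],key=cv2.contourArea)
print(cv2.minAreaRect(np.array([atz(w,*p[0],134)[:2] for p in cnt],np.float32)))
E
```

```text
clock: 2.58
eef_pos: [472.9, 312.9, 229.4]
tool_rot: [3.123, -0.002, -2.841]
force: [-0.5, -0.5, 0.8]
width: 85.4
{'clock': 2.583, 'eef_pos': [472.936, 312.867, 229.432], 'tool_rot': [3.123, -0.002, -2.841], 'force': [-0.494, -0.46, 0.758], 'width': 85.388, 'qpos': [-0.502, 0.513, -0.182, 1.755, 0.092, 0.878, 1.151]}
[ 1.78934838e+02 -1.26214660e-01 -1.62802473e+02]
shift units [-0.45541697 -1.94521745  4.54470555]
((502.0244140625, 262.75653076171875), (16.357860565185547, 14.721842765808105), 12.525681495666504)
```

```bash
cat >> h.py <<'E'
def need(target,yawdeg):
    s=ctrl.read_state(); R=Ro.from_euler("xyz",s["tool_rot"]); T=Ro.from_euler("xyz",[np.pi,0,np.radians(yawdeg)])
    sh=R.inv().apply(np.array(target)-s["eef_pos"])/30; rv=np.degrees((R.inv()*T).as_rotvec())/6
    print("t",s["clock"].__round__(2),"pos",np.round(s["eef_pos"],1),"rot",np.degrees(s["tool_rot"]).round(1),"F",np.round(s["force"],1),"w",round(float(s["width"]),1)); print("NEED shift",sh.round(2),"turn",rv.round(2))
E
python3 -m crank '[[[-0.2,-0.9,0.7,0.1,0,0.4],[-0.2,-0.9,0.7,0.1,0,0.3],[0,0,0,0,0,0],[0,0,0,0,0,0]]]' -1
python3 -c "
from h import *
need([502.2,263.3,92],192.5)"
```

```text
clock: 2.97
eef_pos: [497.5, 270.9, 186.5]
tool_rot: [3.14, 0.0, -2.916]
force: [0.1, 1.0, 0.3]
width: 85.2
t 2.97 pos [497.5 270.9 186.5] rot [ 179.9    0.  -167.1] F [0.1 1.  0.3] w 85.2
NEED shift [-0.1  -0.29  3.15] turn [0.01 0.   0.07]
```

```bash
python3 -m crank '[[[-0.1,-0.29,0.5,0,0,0.07],[0,0,0.5,0,0,0],[0,0,0.2,0,0,0],[0,0,0,0,0,0]]]' -1
python3 -c "
from h import *
need([502.2,263.3,92],192.5)"
```

```text
clock: 3.3
eef_pos: [501.6, 267.8, 151.1]
tool_rot: [3.137, 0.003, -2.922]
force: [-0.6, -0.4, -0.8]
width: 85.4
t 3.3 pos [501.6 267.8 151.1] rot [ 179.8    0.2 -167.4] F [-0.6 -0.4 -0.8] w 85.4
NEED shift [ 0.02 -0.16  1.97] turn [0.04 0.03 0.01]
```

```bash
python3 -m crank '[[[0,-0.16,0.4,0,0,0],[0,-0.05,0.6,0,0,0],[0,0,0.5,0,0,0],[0,0,0.4,0,0,0],[0,0,0,0,0,0],[0,0,0,0,0,0]]]' -1
python3 -c "
from h import *
need([502.2,263.3,92],192.5)"
```

```text
clock: 3.8
eef_pos: [503.9, 270.1, 97.6]
tool_rot: [3.132, 0.011, -2.917]
force: [-0.2, -0.4, 0.4]
width: 85.6
t 3.8 pos [503.9 270.1  97.6] rot [ 179.4    0.6 -167.1] F [-0.2 -0.4  0.4] w 85.6
NEED shift [ 0.11 -0.21  0.18] turn [0.09 0.1  0.06]
```

```bash
python3 -m crank '[[[0.11,-0.25,0.18,0.09,0.1,0.06],[0,0,0,0,0,0],[0,0,0,0,0,0]]]' -1
python3 -c "
from h import *
need([502.2,263.3,92],192.5)"
```

```text
clock: 4.05
eef_pos: [503.2, 263.5, 94.5]
tool_rot: [3.14, 0.003, -2.922]
force: [-0.9, 0.6, 0.2]
width: 85.5
t 4.05 pos [503.2 263.5  94.5] rot [ 179.9    0.2 -167.4] F [-0.9  0.6  0.2] w 85.5
NEED shift [0.03 0.   0.08] turn [0.01 0.03 0.01]
```

```bash
python3 -m crank '[[[0,0,0,0,0,0],[0,0,0,0,0,0],[0,0,0,0,0,0],[0,0,0,0,0,0],[0,0,0,0,0,0],[0,0,0,0,0,0],[0,0,0,0,0,0],[0,0,0,0,0,0]]]' 1
python3 -c "
from h import *
need([502.2,263.3,192],192.5)"
```

```text
clock: 4.72
eef_pos: [504.3, 263.7, 96.5]
tool_rot: [3.14, 0.006, -2.923]
force: [-0.1, -0.1, -0.2]
width: 13.2
t 4.72 pos [504.3 263.7  96.5] rot [ 179.9    0.4 -167.5] F [-0.1 -0.1 -0.2] w 13.2
NEED shift [ 0.05  0.01 -3.18] turn [0.02 0.06 0.  ]
```

```bash
python3 -m crank '[[[0,0,-0.4,0,0.06,0],[0,0,-0.6,0,0,0],[0,0,-0.6,0,0,0],[0,0,0,0,0,0]]]' 
python3 -c "
from h import *
need([504.3,263.7,212],192.5)"
```

```text
clock: 5.05
eef_pos: [504.5, 263.3, 144.4]
tool_rot: [3.14, -0.002, -2.923]
force: [0.1, 0.9, -0.4]
width: 13.3
t 5.05 pos [504.5 263.3 144.4] rot [ 1.799e+02 -1.000e-01 -1.675e+02] F [ 0.1  0.9 -0.4] w 13.3
NEED shift [ 0.01  0.02 -2.25] turn [ 0.01 -0.02  0.  ]
```

```bash
python3 -m crank '[[[0,0,-0.8,0,0,0],[0,0,-0.8,0,0,0],[0,0,-0.7,0,0,0],[-0.3,-0.6,0,0,0,0],[-0.55,-1,0,0,0,0],[-0.55,-1,0,0,0,0],[-0.55,-1,0,0,0,0],[-0.55,-1,0,0,0,0],[-0.55,-1,0,0,0,0],[-0.3,-0.6,0,0,0,0],[0,0,0,0,0,0],[0,0,0,0,0,0]]]' 
python3 -c "
from h import *
need([688.8,59,200],192.5)
i=ctrl.get_image('side');save(i,'s2.png',(200,120,360,240),5);print(proj(i,[686.8,58.3,100]))
w=ctrl.get_image('wrist');save(w,'w3.png');print(proj(w,[686.8,58.3,100]))"
```

```text
clock: 6.05
eef_pos: [645.1, 98.6, 205.4]
tool_rot: [3.14, -0.011, -2.915]
force: [-0.1, -0.4, -0.3]
width: 13.5
t 6.05 pos [645.1  98.6 205.4] rot [ 179.9   -0.6 -167. ] F [-0.1 -0.4 -0.3] w 13.5
NEED shift [-1.12 -1.61  0.16] turn [ 0.02 -0.11  0.08]
[283.99553619 217.02405059]
[270.26404177 233.03851613]
```

View pics/w3.png

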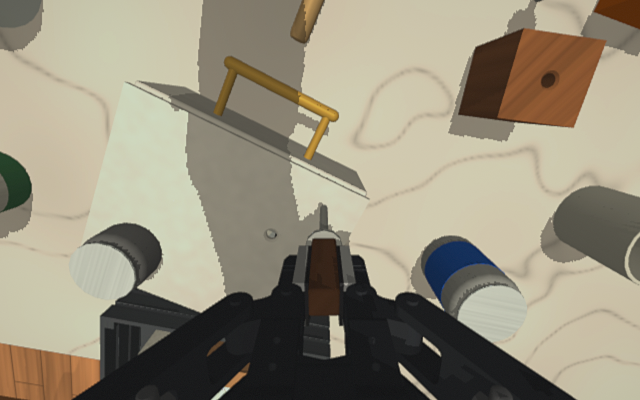

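Wrist view: the release hole is at about (270,234), the rod's tip at (323,208) and the empty stand hole at (548,80). The rod is held upright. Next I'll measure the tip and both holes.

Run:
```python
from h import *
w=ctrl.get_image("wrist"); save(w,"w4.png",(235,185,355,265),6)
g=cv2.cvtColor(w["color"],cv2.COLOR_RGB2GRAY)
def dark(u,v,r,th):
    p=g[v-r:v+r,u-r:u+r]; m=(p<np.median(p)-th).astype(np.uint8); k,l,s,c=cv2.connectedComponentsWithStats(m)
    j=1+np.argmax(s[1:,4]); return c[j]+[u-r,v-r],s[j]
c,s=dark(270,234,11,15);print("hole px",c,s,atz(w,*c,100))
c,s=dark(548,80,14,15);print("stand hole px",c,s,atz(w,*c,80))
s=ctrl.read_state();z=s["eef_pos"][2]-81.5
print("tip at",atz(w,323,208,z), "tcp",s["eef_pos"])
print("proj axis at tcp xy",[proj(w,[s["eef_pos"][0],s["eef_pos"][1],zz]).round(1).tolist() for zz in(z,z+30,z+65,z+119)])
```

```text
hole px [268.8028169  234.05633803] [ 4  6 13 11 71] [687.84821652  58.67498596 100.        ]
stand hole px [546.4047619   79.41904762] [  5   5  17  18 210] [502.67804103 262.09698888  80.        ]
tip at [643.19429451  99.78984072 124.5702993 ] tcp [644.1536758  100.88641924 206.0702993 ]
proj axis at tcp xy [[324.0, 209.4], [324.2, 223.5], [324.4, 245.7], [324.8, 302.9]]
```

View pics/w4.png

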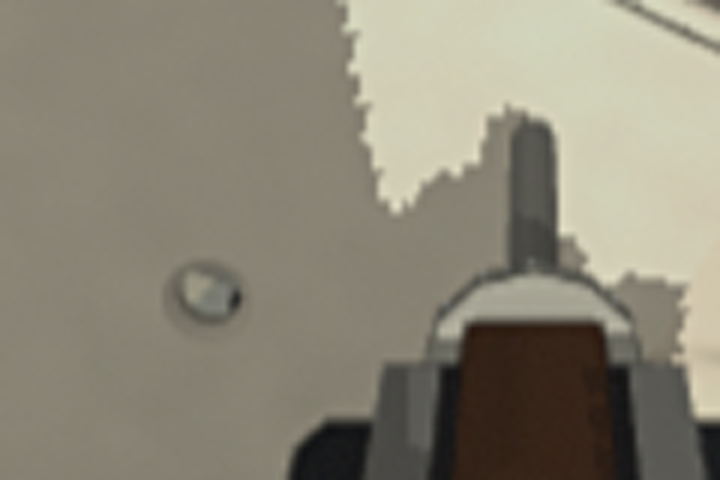

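```bash
python3 -m crank '[[[-0.6,-0.8,0,0,0,0],[-0.6,-0.85,0.1,0,-0.1,0.05],[0,0,0.2,0,0,0],[0,0,0,0,0,0],[0,0,0,0,0,0]]]' 
python3 -c "
from h import *
need([687.3,58.5,189],192.5)"
```

```text
clock: 6.62
eef_pos: [687.5, 71.8, 196.5]
tool_rot: [3.133, -0.002, -2.902]
force: [0.4, 0.1, -0.8]
width: 13.0
t 6.62 pos [687.5  71.8 196.5] rot [ 1.795e+02 -1.000e-01 -1.663e+02] F [ 0.4  0.1 -0.8] w 13.0
NEED shift [ 0.11 -0.43  0.25] turn [ 0.08 -0.02  0.21]
```

```bash
python3 -m crank '[[[0.11,-0.43,0.1,0.08,0,0.2],[0,0,0.15,0,0,0],[0,0,0,0,0,0],[0,0,0,0,0,0]]]'
cat > v.py <<'E'
from h import *
import sys
need([687.3,58.5,188],192.5)
w=ctrl.get_image("wrist"); s=ctrl.read_state(); e=s["eef_pos"]; R=Ro.from_euler("xyz",s["tool_rot"]).as_matrix()
for d in(81.5,78.5): print("pred tip px",proj(w,e+R@[0,0,d]).round(1))
h=proj(w,[687.5,58.5,100]);print("pred hole",h.round(1))
u,v=h.astype(int); save(w,sys.argv[1],(u-50,v-40,u+50,v+35),7)
E
python3 v.py w5.png
```

```text
clock: 6.95
eef_pos: [684.8, 62.2, 189.1]
tool_rot: [3.14, -0.003, -2.919]
force: [-0.1, -0.1, -0.9]
width: 12.9
t 6.95 pos [684.8  62.2 189.1] rot [ 179.9   -0.2 -167.2] F [-0.1 -0.1 -0.9] w 12.9
NEED shift [-0.06 -0.14  0.04] turn [ 0.02 -0.03  0.04]
pred tip px [323.4 207.9]
pred tip px [323.4 209.2]
pred hole [317.5 207.2]
```

View pics/w5.png

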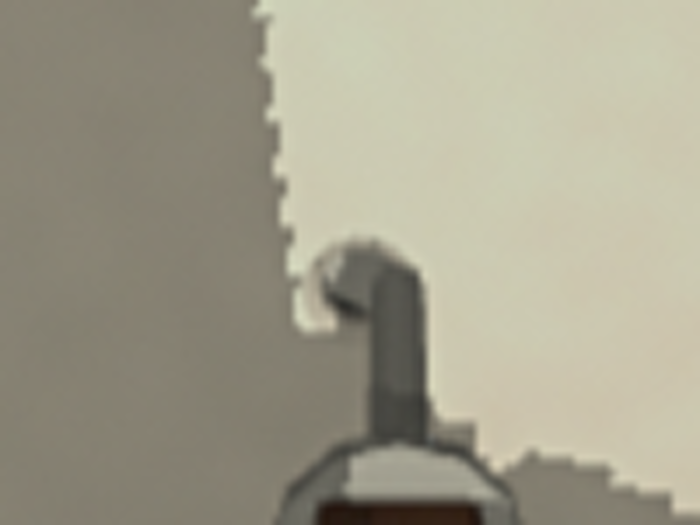

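The crop shows the hole ring centred at about (358,280) in the crop, with the tip about 4 mm to its right. Both agree with the predictions to within 0.5 mm, so I'll aim the TCP at (687.5, 58.5).

```bash
sed -i 's/687.3,58.5,188/687.5,58.5,188/' v.py; python3 -m crank '[[[-0.06,-0.15,0,0.02,0,0.04],[0,0,0,0,0,0],[0,0,0,0,0,0]]]' 
python3 v.py w6.png
```

```text
clock: 7.25
eef_pos: [687.6, 59.4, 189.6]
tool_rot: [3.141, -0.002, -2.922]
force: [1.1, 0.9, -1.3]
width: 13.0
t 7.25 pos [687.6  59.4 189.6] rot [ 1.800e+02 -1.000e-01 -1.674e+02] F [ 1.1  0.9 -1.3] w 13.0
NEED shift [ 0.01 -0.03  0.05] turn [ 0.01 -0.02  0.01]
pred tip px [322.2 208. ]
pred tip px [322.2 209.3]
pred hole [321.6 204.5]
```

```bash
python3 -m crank '[[[0.01,-0.03,0.12,0,0,0],[0,0,0.12,0,0,0],[0,0,0,0,0,0]]]' 
python3 v.py w6.png
```

```text
clock: 7.55
eef_pos: [687.9, 58.1, 182.1]
tool_rot: [3.141, -0.001, -2.922]
force: [0.8, 0.1, -1.8]
width: 13.2
t 7.55 pos [687.9  58.1 182.1] rot [ 1.800e+02 -1.000e-01 -1.674e+02] F [ 0.8  0.1 -1.8] w 13.2
NEED shift [ 0.01  0.02 -0.2 ] turn [ 0.   -0.01  0.01]
pred tip px [322.5 208.2]
pred tip px [322.5 209.5]
pred hole [323.3 207.6]
```

View pics/w6.png

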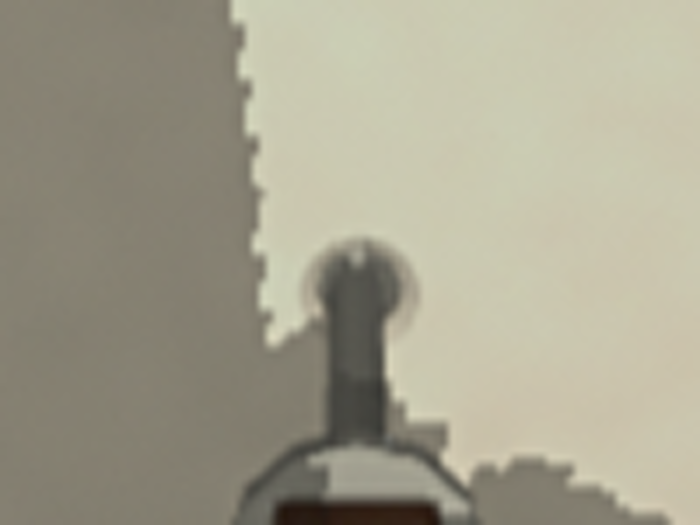

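The tip is centred in the hole ring, with the shaft at x≈357 in the crop and the ring centre at about 359. I'll descend in small steps, watching the force.

```bash
python3 -m crank '[[[0,0,0.12,0,0,0],[0,0,0.12,0,0,0],[0,0,0,0,0,0]]]' ; python3 -c "
from h import *
need([687.7,58.4,167],192.5)"
```

```text
clock: 7.85
eef_pos: [688.0, 58.0, 174.3]
tool_rot: [3.141, -0.001, -2.922]
force: [-0.1, 1.0, -1.4]
width: 13.2
t 7.85 pos [688.   58.  174.3] rot [ 1.800e+02 -1.000e-01 -1.674e+02] F [-0.1  1.  -1.4] w 13.2
NEED shift [0.01 0.02 0.24] turn [ 0.   -0.01  0.01]
```

```bash
python3 -m crank '[[[0,0.02,0.1,0,0,0],[0,0,0.08,0,0,0],[0,0,0,0,0,0]]]' ; python3 -m crank '[[[0,0,0.06,0,0,0],[0,0,0,0,0,0]]]'; python3 -m crank '[[[0,0,0.06,0,0,0],[0,0,0,0,0,0]]]'
```

```text
clock: 8.1
eef_pos: [687.7, 58.7, 168.0]
tool_rot: [3.141, -0.002, -2.922]
force: [-0.0, -0.4, -1.3]
width: 13.3
clock: 8.27
eef_pos: [687.6, 58.8, 165.8]
tool_rot: [3.141, -0.002, -2.922]
force: [-0.8, 0.9, -1.1]
width: 13.2
clock: 8.43
eef_pos: [687.7, 58.8, 163.9]
tool_rot: [3.141, -0.002, -2.922]
force: [-0.3, -0.7, -0.1]
width: 13.0
```

```bash
python3 -m crank '[[[0,0,0.06,0,0,0],[0,0,0,0,0,0]]]' | grep -E "eef|force"; python3 -m crank '[[[0,0,0.06,0,0,0],[0,0,0,0,0,0]]]'| grep -E "eef|force"
```

```text
eef_pos: [687.8, 58.8, 162.1]
force: [0.6, 0.6, -1.1]
eef_pos: [687.8, 58.9, 160.2]
force: [0.4, 1.0, -1.4]
```

```bash
python3 -m crank '[[[0,0,0.06,0,0,0],[0,0,0,0,0,0]]]' | grep -E "eef|force"; python3 -m crank '[[[0,0,0.06,0,0,0],[0,0,0,0,0,0]]]'| grep -E "eef|force"
```

```text
eef_pos: [687.8, 58.8, 158.2]
force: [-1.1, 0.1, -1.0]
eef_pos: [687.8, 58.8, 156.2]
force: [0.6, -1.2, -1.0]
```

```bash
python3 -m crank '[[[0,0,0.04,0,0,0],[0,0,0,0,0,0]]]' | grep -E "eef|force"
```

```text
eef_pos: [687.8, 58.8, 154.9]
force: [-1.0, -0.2, -0.8]
```

```bash
python3 -m crank '[[[0,0,0.06,0,0,0],[0,0,0,0,0,0]]]' | grep -E "eef|force"; python3 -m crank '[[[0,0,0.06,0,0,0],[0,0,0,0,0,0]]]'| grep -E "eef|force"
```

```text
eef_pos: [687.9, 58.8, 152.9]
force: [-0.0, 0.2, -0.5]
eef_pos: [687.9, 58.8, 150.9]
force: [-0.5, 0.1, -1.0]
```

```bash
python3 -m crank '[[[0,0,0.06,0,0,0],[0,0,0,0,0,0]]]' | grep -E "eef|force"; python3 -m crank '[[[0,0,0.06,0,0,0],[0,0,0,0,0,0]]]'| grep -E "eef|force"
```

```text
eef_pos: [687.8, 58.8, 148.9]
force: [0.2, -0.2, -1.4]
eef_pos: [687.9, 58.8, 146.9]
force: [0.1, 0.8, -0.8]
```

```bash
python3 -m crank '[[[0,0,0.06,0,0,0],[0,0,0,0,0,0]]]' | grep -E "eef|force"; python3 -m crank '[[[0,0,0.06,0,0,0],[0,0,0,0,0,0]]]'| grep -E "eef|force"
```

```text
eef_pos: [687.9, 58.8, 144.9]
force: [-0.9, -0.3, -0.9]
eef_pos: [688.1, 58.8, 143.0]
force: [0.6, -0.4, -0.8]
```

```bash
python3 -m crank '[[[0,0,0.06,0,0,0],[0,0,0,0,0,0]]]' | grep -E "eef|force"; python3 -m crank '[[[0,0,0.04,0,0,0],[0,0,0,0,0,0]]]'| grep -E "eef|force"
```

```text
eef_pos: [688.5, 58.9, 142.0]
force: [-1.3, -1.1, 3.4]
eef_pos: [688.5, 58.9, 141.9]
force: [-1.5, -0.6, 2.9]
```

```bash
python3 -m crank '[[[0,0,0.06,0,0,0]]]' | grep -E "eef|force"; python3 -m crank '[[[0,0,0.06,0,0,0]]]'| grep -E "eef|force"
```

```text
eef_pos: [688.6, 58.9, 141.0]
force: [-2.5, -0.7, 8.4]
eef_pos: [688.7, 58.9, 140.2]
force: [-3.1, -0.4, 11.4]
```

```bash
python3 -m crank '[[[0,0,0.06,0,0,0]]]' | grep -E "eef|force"; python3 -m crank '[[[0,0,0.05,0,0,0]]]'| grep -E "eef|force"
```

```text
eef_pos: [688.8, 58.9, 139.8]
force: [-3.3, -0.7, 11.3]
eef_pos: [688.8, 59.0, 139.8]
force: [-3.2, -0.6, 12.3]
```

```bash
python3 -m crank '[[[0,0,0.08,0,0,0]]]' | grep -E "eef|force"; python3 -m crank '[[[0,0,0.08,0,0,0]]]'| grep -E "eef|force"
```

```text
eef_pos: [688.8, 59.0, 139.3]
force: [-4.1, 0.1, 14.5]
eef_pos: [688.8, 59.0, 138.9]
force: [-5.9, -0.4, 14.3]
```

```bash
python3 -m crank '[[[0,0,0.09,0,0,0]]]' | grep -E "eef|force"; python3 -m crank '[[[0,0,0.09,0,0,0]]]'| grep -E "eef|force"
```

```text
eef_pos: [688.8, 59.0, 138.5]
force: [-5.1, 0.0, 16.3]
eef_pos: [688.8, 59.0, 138.3]
force: [-5.7, -0.9, 16.9]
```

```bash
python3 -m crank '[[[0,0,0.1,0,0,0]]]' | grep -E "eef|force"; python3 -m crank '[[[0,0,0.095,0,0,0]]]'| grep -E "eef|force"
```

```text
eef_pos: [688.8, 59.1, 138.1]
force: [-5.1, -1.0, 18.0]
eef_pos: [688.8, 59.1, 138.1]
force: [-6.3, -1.0, 18.7]
```

Pressed to about 19 to 19.7 N net over the −1 N baseline, with about 4 mm of travel, so the latch should have tripped. Now I'll withdraw straight up.

```bash
python3 -m crank '[[[0.03,0,-0.2,0,0,0],[0,0,-0.3,0,0,0],[0,0,-0.4,0,0,0],[0,0,0,0,0,0]]]' ; python3 -c "
from h import *
need([687.7,58.4,205],192.5)"
```

```text
clock: 11.77
eef_pos: [688.7, 59.0, 167.5]
tool_rot: [-3.14, 0.008, -2.924]
force: [0.2, -0.5, 0.4]
width: 13.2
t 11.77 pos [688.7  59.  167.5] rot [-179.9    0.5 -167.5] F [ 0.2 -0.5  0.4] w 13.2
NEED shift [ 0.03 -0.01 -1.25] turn [-0.02  0.08 -0.  ]
```

```bash
python3 -m crank '[[[0.03,0,-0.5,0,0.08,0],[0,0,-0.5,0,0,0],[0,0,-0.35,0,0,0],[0.2,0.4,0,0,0,0],[0.55,1,0,0,0,0],[0.55,1,0,0,0,0],[0.55,1,0,0,0,0],[0.55,1,0,0,0,0],[0.55,1,0,0,0,0],[0.55,1,0,0,0,0],[0.2,0.5,0,0,0,0],[0,0,0,0,0,0]]]' ; python3 -c "
from h import *
need([503.5,263,175],192.5)"
```

```text
clock: 12.77
eef_pos: [520.0, 246.2, 201.2]
tool_rot: [-3.14, -0.008, -2.926]
force: [-0.1, 0.5, -1.3]
width: 12.9
t 12.77 pos [520.  246.2 201.2] rot [-179.9   -0.5 -167.6] F [-0.1  0.5 -1.3] w 12.9
NEED shift [0.41 0.67 0.88] turn [-0.01 -0.08 -0.02]
```

```bash
python3 -m crank '[[[0.41,0.65,0.3,0,-0.08,0],[0,0,0.3,0,0,0],[0,0,0,0,0,0],[0,0,0,0,0,0]]]' ; sed -i 's/687.5,58.5,188/502.7,262.3,172/;s/687.5,58.5,100/502.7,262.1,80/' v.py; python3 v.py w7.png
```

```text
clock: 13.1
eef_pos: [499.5, 264.4, 181.3]
tool_rot: [-3.14, -0.003, -2.921]
force: [0.7, 0.5, -0.7]
width: 13.3
t 13.1 pos [499.5 264.4 181.3] rot [-179.9   -0.2 -167.4] F [ 0.7  0.5 -0.7] w 13.3
NEED shift [-0.09 -0.09  0.31] turn [-0.02 -0.03  0.02]
pred tip px [321.5 208.2]
pred tip px [321.5 209.5]
pred hole [319.6 203.4]
```

View pics/w7.png

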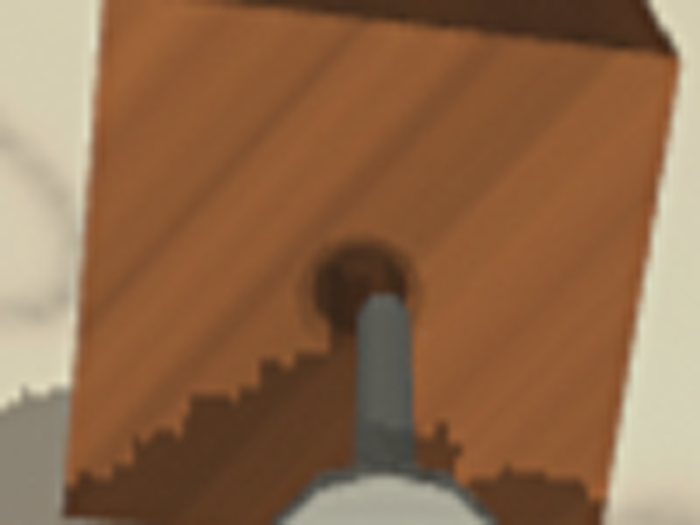

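```bash
python3 -c "
from h import *
w=ctrl.get_image('wrist');e=ctrl.read_state()['eef_pos'];print(e)
h=atz(w,320.4,204,80);t=atz(w,323.7,209,e[2]-78.5);print(h,t);print(go(e+[*(h-t)[:2],172-e[2]]))"
```

```text
[500.570545   263.32153842 181.53224292]
[503.49584726 262.05006167  80.        ] [499.19232414 264.11193132 103.03224292]
[-0.12571601 -0.09747629  0.31773459]
```

```bash
python3 -m crank '[[[-0.13,-0.08,0.1,0,0,0],[0,0,0.1,0,0,0],[0,0,0,0,0,0],[0,0,0,0,0,0]]]' ; sed -i 's/502.7,262.3,172/504.2,262.5,162/;s/502.7,262.1,80/503.3,262.1,80/' v.py; python3 v.py w8.png
```

```text
clock: 13.53
eef_pos: [508.1, 259.1, 175.7]
tool_rot: [-3.139, 0.001, -2.928]
force: [-0.5, -1.0, -0.4]
width: 13.0
t 13.53 pos [508.1 259.1 175.7] rot [-179.8    0.  -167.8] F [-0.5 -1.  -0.4] w 13.0
NEED shift [0.1  0.14 0.46] turn [-0.03  0.   -0.04]
pred tip px [322.6 207.8]
pred tip px [322.6 209.1]
pred hole [327.6 197.7]
```

View pics/w8.png

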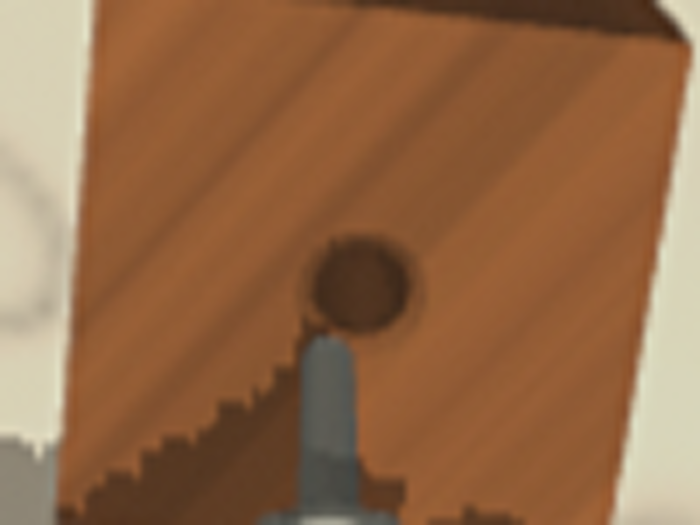

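The stand hole is at about (361,284) in the crop and the tip overshot to (328,340), roughly 5 to 7 mm off, which agrees with the state. I'll correct it from the numbers.

```bash
python3 -m crank '[[[0.1,0.12,0,0,0,0],[0,0,0,0,0,0],[0,0,0,0,0,0]]]' ; sleep 0; python3 -m crank '[[[0,0,0,0,0,0],[0,0,0,0,0,0]]]' >/dev/null;  python3 v.py w9.png
```

```text
clock: 13.83
eef_pos: [504.2, 262.0, 175.8]
tool_rot: [-3.139, 0.001, -2.929]
force: [0.8, -0.4, -1.0]
width: 13.0
t 14.0 pos [504.  262.4 176. ] rot [-179.8    0.  -167.8] F [-0.5  0.7 -0.5] w 13.2
NEED shift [-0.01  0.    0.47] turn [-0.03  0.01 -0.05]
pred tip px [322.7 208. ]
pred tip px [322.7 209.3]
pred hole [322.8 201.3]
```

```bash
python3 -m crank '[[[0,0.01,0.15,0,0,-0.05],[0,0,0.2,0,0,0],[0,0,0.1,0,0,0],[0,0,0,0,0,0]]]' ;python3 -c "
from h import *
need([504.2,262.8,97],192.5)"
```

```text
clock: 14.38
eef_pos: [504.0, 262.9, 161.3]
tool_rot: [-3.139, 0.001, -2.922]
force: [-1.0, 0.1, -0.2]
width: 13.2
t 14.38 pos [504.  262.9 161.3] rot [-1.799e+02  1.000e-01 -1.674e+02] F [-1.   0.1 -0.2] w 13.2
NEED shift [-0.01  0.    2.14] turn [-0.02  0.01  0.01]
```

```bash
python3 -m crank '[[[0,0,0.15,0,0,0],[0,0,0.15,0,0,0],[0,0,0,0,0,0]]]' ;python3 -c "
from h import *
need([504.2,262.8,97],192.5)"
```

```text
clock: 14.63
eef_pos: [503.8, 262.6, 150.8]
tool_rot: [-3.139, 0.0, -2.922]
force: [-1.4, -0.6, -0.7]
width: 13.8
t 14.63 pos [503.8 262.6 150.8] rot [-179.8    0.  -167.4] F [-1.4 -0.6 -0.7] w 13.8
NEED shift [-0.01  0.01  1.79] turn [-0.03  0.    0.01]
```

In the hole with no reaction force, so I'll keep descending.

```bash
python3 -m crank '[[[-0.01,0.01,0.3,-0.03,0,0],[0,0,0.3,0,0,0],[0,0,0.25,0,0,0],[0,0,0,0,0,0]]]' ;python3 -c "
from h import *
need([504.2,262.8,97],192.5)"
```

```text
clock: 14.97
eef_pos: [504.0, 262.9, 122.4]
tool_rot: [3.141, 0.0, -2.922]
force: [-0.3, -0.1, -1.4]
width: 13.0
t 14.97 pos [504.  262.9 122.4] rot [ 180.     0.  -167.4] F [-0.3 -0.1 -1.4] w 13.0
NEED shift [-0.   -0.    0.85] turn [0.01 0.   0.01]
```

```bash
python3 -m crank '[[[0,0,0.3,0,0,0],[0,0,0.25,0,0,0],[0,0,0.1,0,0,0],[0,0,0,0,0,0]]]' ; python3 -m crank '[[[0,0,0.06,0,0,0],[0,0,0,0,0,0]]]'
```

```text
clock: 15.3
eef_pos: [503.6, 262.7, 99.9]
tool_rot: [3.141, -0.001, -2.922]
force: [0.2, 0.6, -0.4]
width: 13.0
clock: 15.47
eef_pos: [503.6, 262.7, 97.7]
tool_rot: [3.141, -0.002, -2.922]
force: [-0.3, 0.3, -1.0]
width: 13.3
```

```bash
python3 -m crank '[[[0,0,0.04,0,0,0],[0,0,0,0,0,0]]]' | grep -E "eef|force"; python3 -m crank '[[[0,0,0.04,0,0,0],[0,0,0,0,0,0]]]'| grep -E "eef|force"
```

```text
eef_pos: [504.0, 263.0, 96.8]
force: [-0.6, 0.2, -0.7]
eef_pos: [504.5, 263.3, 96.9]
force: [0.3, 0.3, -0.2]
```

```bash
python3 -m crank '[[[0,0,0.06,0,0,0]]]' | grep -E "eef|force"; python3 -m crank '[[[0,0,0.06,0,0,0]]]'| grep -E "eef|force"
```

```text
eef_pos: [504.9, 263.5, 96.4]
force: [-4.6, -1.6, 23.9]
eef_pos: [504.9, 263.5, 96.4]
force: [-5.3, -2.1, 21.8]
```

Firm contact at TCP z = 96.4, the same height as at the grasp, so the collar is seated. I'll relax, open and lift away.

```bash
python3 -m crank '[[[0,0,-0.02,0,0,0],[0,0,0,0,0,0],[0,0,0,0,0,0]]]' | grep -E "eef|force"; python3 -m crank '[[[0,0,0,0,0,0],[0,0,0,0,0,0],[0,0,0,0,0,0],[0,0,0,0,0,0],[0,0,0,0,0,0],[0,0,0,0,0,0],[0,0,0,0,0,0]]]' -1;python3 -c "
from h import *
need([504.2,262.8,210],192.5)"
```

```text
eef_pos: [505.4, 263.8, 98.2]
force: [0.9, -0.7, -0.8]
clock: 16.8
eef_pos: [505.4, 263.8, 97.2]
tool_rot: [3.14, 0.004, -2.923]
force: [0.1, -0.7, 0.3]
width: 85.2
t 16.8 pos [505.4 263.8  97.2] rot [ 179.9    0.2 -167.5] F [ 0.1 -0.7  0.3] w 85.2
NEED shift [ 0.03 -0.02 -3.76] turn [0.01 0.04 0.01]
```

```bash
python3 -m crank '[[[0,0,-0.2,0,0,0],[0,0,-0.4,0,0,0],[0,0,-0.5,0,0,0],[0,0,-0.5,0,0,0],[0,0,-0.9,0,0,0],[0,0,-0.9,0,0,0],[0,0,0,0,0,0]]]' -1
python3 -c "
from h import *
need([580,90,200],166.65)
b=ctrl.get_image('side');P=cloud(b)
m=(b['depth']>0)&(P[...,2]>100)&(P[...,2]<150)&(np.hypot(P[...,0]-505,P[...,1]-263)<30);q=P[m];print('rod',m.sum(),q.mean(0),q.max(0),q.min(0))
for lo,hi in((90,110),(115,140)): print(q[(q[:,2]>lo)&(q[:,2]<hi)].mean(0))
"
```

```text
clock: 17.38
eef_pos: [503.8, 263.0, 203.7]
tool_rot: [3.141, -0.0, -2.922]
force: [0.3, 1.1, 0.7]
width: 85.5
t 17.38 pos [503.8 263.  203.7] rot [ 180.    -0.  -167.4] F [0.3 1.1 0.7] w 85.5
NEED shift [-1.22 -6.18  0.12] turn [ 0.   -0.    4.32]
rod 128 [506.2072542  269.08394364 122.02008728] [513.8188147  273.87020431 135.79241213] [498.11822528 257.12522658 101.54627834]
[506.80598053 269.94802806 106.01927246]
[506.11373146 268.55826829 128.51804132]
```

```bash
python3 -m crank '[[[-0.2,-1,0,0,0,0],[-0.2,-1,0,0,0,0],[-0.2,-1,0,0,0,0],[-0.2,-1,0,0,0,0],[-0.2,-1,0,0,0,0],[-0.2,-0.6,0,0,0,0],[0,0,0,0,0,0.8],[0,0,0,0,0,0.9],[0,0,0,0,0,0.9],[0,0,0,0,0,0.9],[0,0,0,0,0,0.6],[0,0,0,0,0,0]]]' 1
python3 - <<'E'
from h import *
need([580,60,200],166.65)
w=ctrl.get_image("wrist");b=ctrl.get_image("top")
for n,i in(("wrist",w),("top",b)):
  print(n,[(round(r["conf"],2),np.round(r["extent"]).tolist()) for r in ctrl.search_frame("handle",i)][:2])
  hsv=cv2.cvtColor(i["color"],cv2.COLOR_RGB2HSV); P=cloud(i)
  m=(i["depth"]>0)&(hsv[...,1]>110)&(hsv[...,0]>12)&(hsv[...,0]<32)&(P[...,2]>63)&(P[...,2]<82)&(np.hypot(P[...,0]-563,P[...,1]-41)<90)
  q=P[m]; print(m.sum(), q.mean(0) if m.any() else "")
  if m.sum()>20:
    u=np.array([.231,.973]);nn=np.array([.973,-.231]); a=(q[:,:2]-[565.4,41.2])@u; f=(q[:,:2]-[565.4,41.2])@nn
    print("along",np.percentile(a,[0,2,98,100]).round(1),"front",np.percentile(f,[2,25,50,75,98]).round(1)); 
    k=np.abs(f-np.median(f))<6; print("slope",np.polyfit(a[k],f[k],1))
save(w,"w10.png")
E
```

```text
clock: 18.43
eef_pos: [571.7, 96.4, 192.9]
tool_rot: [-3.133, -0.016, 2.912]
force: [-1.0, -0.2, 0.5]
width: 0.1
t 18.43 pos [571.7  96.4 192.9] rot [-179.5   -0.9  166.8] F [-1.  -0.2  0.5] w 0.1
NEED shift [-0.54 -1.12 -0.24] turn [-0.08 -0.15  0.03]
wrist [(0.87, [266.0, 223.0, 232.0, 66.0]), (0.29, [249.0, 70.0, 52.0, 139.0])]
1826 [568.92181036  41.65721179  74.91301904]
along [-52.4 -47.7  51.2  55.4] front [-9.3 -6.6 -2.8 10.  38.4]
slope [ 6.56041794e-05 -4.47958662e+00]
top [(0.7, [319.0, 211.0, 46.0, 22.0]), (0.69, [314.0, 173.0, 78.0, 90.0])]
107 [561.05573862  13.58518833  74.97021621]
along [-51.3 -50.2   9.3  12.7] front [-9.5 -6.8 -3.8  5.6 35.2]
slope [-0.01948705 -5.67257554]
```

```bash
python3 -m crank '[[[-0.4,-0.8,0,-0.08,-0.15,0],[-0.3,-0.8,0.2,0,0,0],[0,0,0.4,0,0,0],[0,0,0.4,0,0,0],[0,0,0,0,0,0],[0,0,0,0,0,0]]]' 1
python3 -c "
from h import *
need([586,37.5,54],166.65)"
```

```text
clock: 19.13
eef_pos: [583.3, 44.9, 163.0]
tool_rot: [3.137, 0.004, 2.925]
force: [-0.1, -0.5, -0.0]
width: -0.3
t 19.13 pos [583.3  44.9 163. ] rot [179.8   0.2 167.6] F [-0.1 -0.5 -0. ] w -0.3
NEED shift [-0.13 -0.24  3.63] turn [0.04 0.03 0.16]
```

```bash
python3 -m crank '[[[-0.13,-0.24,0.2,0.04,0.03,0.16],[0,0,0.5,0,0,0],[0,0,0.5,0,0,0],[0,0,0.4,0,0,0],[0,0,0,0,0,0],[0,0,0,0,0,0]]]' 1
python3 - <<'E'
from h import *
need([586,37.5,54],166.65)
i=ctrl.get_image("wrist"); hsv=cv2.cvtColor(i["color"],cv2.COLOR_RGB2HSV); P=cloud(i)
m=(i["depth"]>0)&(hsv[...,1]>110)&(hsv[...,0]>12)&(hsv[...,0]<32)&(P[...,2]>63)&(P[...,2]<82)&(np.hypot(P[...,0]-563,P[...,1]-41)<90)
q=P[m];u=np.array([.231,.973]);nn=np.array([.973,-.231]); a=(q[:,:2]-[565.4,41.2])@u; f=(q[:,:2]-[565.4,41.2])@nn;k=np.abs(a)<38
print(k.sum(),"front",np.percentile(f[k],[1,5,25,50,75,95,99]).round(1),np.percentile(q[k][:,2],[5,50,95]))
save(i,"w11.png")
E
```

```text
clock: 19.63
eef_pos: [589.4, 36.8, 116.0]
tool_rot: [3.14, 0.006, 2.909]
force: [0.3, 0.0, -0.2]
width: 0.2
t 19.63 pos [589.4  36.8 116. ] rot [179.9   0.4 166.7] F [ 0.3  0.  -0.2] w 0.2
NEED shift [ 0.13 -0.01  2.07] turn [0.02 0.06 0.  ]
1764 front [-9.3 -9.1 -7.6 -5.4 -2.8 -0.4  0. ] [73.00305343 75.64516697 77.05425274]
```

View pics/w11.png

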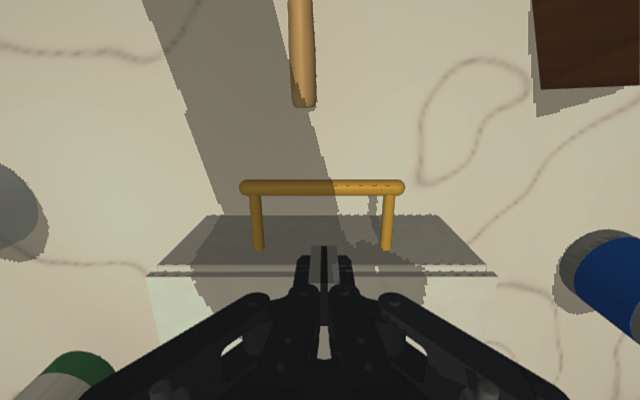

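The wrist view shows the bar at row 187, columns 243 to 402, the unit's front top edge at row 270 and the closed fingers at (323,250), centred over the handle. I'll shift 4 mm toward the robot and go down behind the bar.

```bash
python3 -m crank '[[[0.14,0.02,0,0.02,0.06,0],[0,0,0,0,0,0],[0,0,0,0,0,0]]]' 1|grep -E "eef|force"
python3 -m crank '[[[0,0,0.2,0,0,0],[0,0,0.3,0,0,0],[0,0,0.1,0,0,0],[0,0,0,0,0,0]]]' 1
python3 -c "
from h import *
need([585.3,37.5,54],166.65)"
```

```text
eef_pos: [586.3, 38.7, 118.2]
force: [-0.1, 0.0, -0.1]
clock: 20.27
eef_pos: [587.4, 39.0, 100.1]
tool_rot: [3.14, 0.006, 2.909]
force: [-0.1, 0.5, -0.0]
width: -0.2
t 20.27 pos [587.4  39.  100.1] rot [179.9   0.3 166.7] F [-0.1  0.5 -0. ] w -0.2
NEED shift [ 0.07 -0.07  1.54] turn [0.01 0.05 0.01]
```

```bash
python3 -m crank '[[[0.09,-0.05,0.2,0,0.05,0],[0,0,0.3,0,0,0],[0,0,0.2,0,0,0],[0,0,0,0,0,0]]]' 1
python3 -c "
from h import *
need([585.3,37.5,54],166.65)"
```

```text
clock: 20.6
eef_pos: [583.7, 38.0, 76.2]
tool_rot: [3.141, -0.001, 2.909]
force: [0.6, 0.2, -0.1]
width: 0.1
t 20.6 pos [583.7  38.   76.2] rot [ 1.799e+02 -1.000e-01  1.667e+02] F [ 0.6  0.2 -0.1] w 0.1
NEED shift [-0.06 -0.    0.74] turn [ 0.01 -0.01  0.01]
```

```bash
python3 -m crank '[[[-0.05,0,0.2,0,0,0],[0,0,0.25,0,0,0],[0,0,0.15,0,0,0],[0,0,0,0,0,0]]]' 1
python3 -c "
from h import *
need([585.3,37.5,54],166.65)"
```

```text
clock: 20.93
eef_pos: [585.1, 37.5, 55.5]
tool_rot: [3.141, -0.002, 2.909]
force: [-0.3, 1.3, 0.7]
width: -0.1
t 20.93 pos [585.1  37.5  55.5] rot [ 1.800e+02 -1.000e-01  1.667e+02] F [-0.3  1.3  0.7] w -0.1
NEED shift [-0.01  0.    0.05] turn [ 0.01 -0.02  0.  ]
```

```bash
python3 -m crank '[[[0.12,0,0,0,0,0],[0.12,0,0,0,0,0],[0.12,0,0,0,0,0],[0.12,0,0,0,0,0],[0,0,0,0,0,0]]]' 1|grep -E "eef|force"
python3 -m crank '[[[0.12,0,0,0,0,0],[0.12,0,0,0,0,0],[0,0,0,0,0,0]]]' 1
python3 -c "
from h import *
need([585.3,37.5,54],166.65)"
```

```text
eef_pos: [570.9, 40.9, 55.8]
force: [-0.3, -0.1, -0.1]
clock: 21.6
eef_pos: [564.0, 42.7, 56.6]
tool_rot: [3.14, 0.003, 2.909]
force: [-0.8, -0.2, -0.4]
width: 0.0
t 21.6 pos [564.   42.7  56.6] rot [1.799e+02 1.000e-01 1.667e+02] F [-0.8 -0.2 -0.4] w 0.0
NEED shift [-0.73 -0.01  0.09] turn [0.02 0.02 0.  ]
```

```bash
python3 -m crank '[[[0.2,0,0.05,0,0,0],[0.2,0,0.03,0,0,0],[0.2,0,0,0,0,0],[0.2,0,0,0,0,0],[0.2,0,0,0,0,0],[0.15,0,0,0,0,0],[0,0,0,0,0,0]]]' 1
python3 -c "
from h import *
need([585.3,37.5,54],166.65)
b=ctrl.get_image('side');P=cloud(b);hsv=cv2.cvtColor(b['color'],cv2.COLOR_RGB2HSV)
m=(b['depth']>0)&(hsv[...,1]>110)&(hsv[...,0]>12)&(hsv[...,0]<32)&(P[...,2]>63)&(P[...,2]<82)&(np.hypot(P[...,0]-540,P[...,1]-41)<100)
f=(P[m][:,:2]-[585.3,37.5])@[.973,-.231];print(m.sum(),np.percentile(f,[1,5,25,50,75,99]).round(1))"
```

```text
clock: 22.18
eef_pos: [528.1, 51.6, 54.8]
tool_rot: [3.139, 0.006, 2.909]
force: [0.2, -1.3, -0.9]
width: -0.3
t 22.18 pos [528.1  51.6  54.8] rot [179.8   0.3 166.7] F [ 0.2 -1.3 -0.9] w -0.3
NEED shift [-1.96 -0.02  0.04] turn [0.03 0.05 0.  ]
171 [-79.9 -79.4 -77.1 -73.7 -68.1 -30.2]
```

The drawer is following and is about 50 mm open. I'll pull on to the stop.

```bash
python3 -m crank '[[[0.15,0,0.02,0,0,0],[0.15,0,0,0,0,0],[0.12,0,0,0,0,0],[0.08,0,0,0,0,0]]]' 1|grep -E "eef|force"
python3 -m crank '[[[0.08,0,0,0,0,0],[0.08,0,0,0,0,0]]]' 1|grep -E "eef|force"
python3 -m crank '[[[0.08,0,0,0,0,0]]]' 1|grep -E "eef|force"
```

```text
eef_pos: [514.1, 55.0, 54.2]
force: [1.4, -0.6, 1.1]
eef_pos: [510.1, 56.1, 54.4]
force: [6.7, -2.7, -2.8]
eef_pos: [510.2, 56.0, 54.5]
force: [8.5, -3.5, -5.9]
```

```bash
python3 -m crank '[[[-0.15,0,0,0,0,0],[-0.1,0,0,0,0,0],[0,0,-0.2,0,0,0],[0,0,-0.5,0,0,0],[0,0,-0.7,0,0,0],[0,0,-0.8,0,0,0],[0,0,-0.8,0,0,0],[0,0,-0.8,0,0,0],[0,0,-0.8,0,0,0],[0,0,0,0,0,0]]]' 1
python3 -c "
from h import *
need([585.3,37.5,54],166.65)
b=ctrl.get_image('side');P=cloud(b);hsv=cv2.cvtColor(b['color'],cv2.COLOR_RGB2HSV);save(b,'s9.png')
m=(b['depth']>0)&(hsv[...,1]>110)&(hsv[...,0]>12)&(hsv[...,0]<32)&(P[...,2]>63)&(P[...,2]<82)&(np.hypot(P[...,0]-520,P[...,1]-41)<100)
f=(P[m][:,:2]-[585.3,37.5])@[.973,-.231];print(m.sum(),np.percentile(f,[1,5,25,50,75,99]).round(1))
w=ctrl.get_image('wrist');P=cloud(w);hsv=cv2.cvtColor(w['color'],cv2.COLOR_RGB2HSV)
m=(w['depth']>0)&(hsv[...,1]>110)&(hsv[...,0]>12)&(hsv[...,0]<32)&(P[...,2]>63)&(P[...,2]<82)&(np.hypot(P[...,0]-520,P[...,1]-41)<100)
f=(P[m][:,:2]-[565.4,41.2])@[.973,-.231];print('wrist',m.sum(),np.percentile(f,[1,5,25,50]).round(1))
P=cloud(b);m=(b['depth']>0)&(P[...,2]>100)&(P[...,2]<150)&(np.hypot(P[...,0]-505,P[...,1]-263)<30);q=P[m];print('rod',m.sum(),q.mean(0),q.max(0))
"
```

```text
clock: 23.65
eef_pos: [507.6, 55.1, 197.4]
tool_rot: [-3.141, -0.005, 2.909]
force: [0.5, 0.0, 0.5]
width: 0.3
t 23.65 pos [507.6  55.1 197.4] rot [-180.    -0.3  166.7] F [0.5 0.  0.5] w 0.3
NEED shift [-2.68  0.03  4.77] turn [-0.01 -0.04  0.01]
211 [-98.3 -97.8 -94.8 -90.4 -72.7 -48. ]
wrist 1903 [-79.4 -79.  -76.3 -72.4]
rod 133 [506.32018474 269.10291969 121.16685893] [513.84439663 274.08074767 137.02847952]
```

Drawer travel by the wrist camera is 70 mm (−9.3 to −79.4), the rod is home, and the arm is clear. Handing in.

```bash
python3 -c "
from cell import ctrl
print(ctrl.finish_job())"
```

```text
the job is handed in; nothing more can be done
None
```

The drawer is unlocked and fully open, the rod is back home in its stand, and I handed the job in at about 24 s; no verdict was given.

- **Latch:** I took the smaller rod from the brown stand and lowered it through the release hole. It met the trip plate about 39 mm down, and I pressed it about 4 mm in. The last reading was 18.7 N, or about 19.5 N after the roughly −1 N offset. About 6 N of side load showed on the wrist while pressing.
- **Rod:** It seated at the same gripper height as at the grasp, 96.4 mm against 96.5 mm. I pressed it home with about 24 N on the stand. The side camera then showed the handle top at the same height as before, within about 1 mm, and the rod upright.
- **Drawer:** I hooked the bar with closed fingers and pulled until I felt the stop at about 9 N. The wrist camera showed 70.1 mm of travel; the side camera gave about the same.
- **At hand-in:** The gripper was about 125 mm above the handle, touching nothing, and no unexpected contact showed in the force readings. I did not re-measure the other things on the counter.
- **Disagreements:** My first estimate of the handle position was about 4 mm off, so I used a closer measurement. Over the stand I overshot by 5 to 7 mm and corrected it before inserting the rod.

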